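# Clip the storage box shut, corner by opposite corner

## Robot

A 6-joint arm with a two-finger parallel gripper is mounted at the origin on the work surface. World frame = base frame: x ahead of the robot, y to its left, z up, the work surface at z = 0. Lengths are in m, angles in rad, forces in N, time in s.
With the tool pointing down it reaches from about 0.3 to 0.775 m from the base axis. Payload 14.6 kg.
Tool frame: the origin (TCP) lies on the centre line of the jaws, within the pads' length; the fingertips stand ctrl.tcp_to_tips ahead of it and the grasp point (between the pads) lies 2 mm behind it (ctrl.tcp_to_tips is the distance from the TCP to the fingertips, in m); z points along the fingers, y is the line along which they close (so a half turn about z gives the same grasp; the last joint's range is limited). The gripper opens to 94 mm and grips with 3 to 60 N. Pads are 16 mm wide; open, the fingers measure 119 mm over their backs; the gripper's body (75 mm by 177 mm) begins 78 mm behind the grasp point.
Start: joints at [1.148, 0.3, 1.521, -0, 1.321, -0.067], TCP at [0.192, 0.516, 0.222] pointing down, gripper open.
Joint ranges: [-3.03, 3.03], [-0.79, 2.21], [0.23, 2.52], [-1.04, 4.18], [0, 3.07], [-2.55, 2.55]. Speed limits (rad/s): [2.22, 2.22, 2.57, 3.14, 3.14, 3.14].

## Interface

Orientations are given as [roll, pitch, yaw] about the fixed x, y, z axes, in that order (R = Rz(yaw) Ry(pitch) Rx(roll)).
In Python, from station import telemetry, viewer, hand_in, ctrl gives the robot as it stands.
- The arm moves only by the tool step_arm, never from a script. Its argument "plan" is a list of rows, each an object of numbers: "dx", "dy", "dz": the shift along the tool's x, y, z scaled (see below); "rx", "ry", "rz": the turn, a rotation vector about the tool's x, y, z scaled (see below); "claw": the closure, from 0 (fully open) to 1 (shut). In form: [{"dx": .., "dy": .., "dz": .., "rx": .., "ry": .., "rz": .., "claw": ..}, ...]. A call has 1 to 10 rows; each row shifts and turns the commanded pose from where the row before left it, along the tool's axes as they then stand; what a row does not reach is not made up. The controller multiplies each number of a shift by 0.1 m and each number of a turn by 90 degrees. A row lasts 1/10 s, in which the tool goes at most 50 mm and 8.59 degrees, less where a joint would pass 70% of its speed; a pose out of reach is approached as far as the arm can. A call with a number of a shift or a turn outside -1 to 1 is refused whole. A call with a gripper value outside its range is refused whole. The fingers move at their own pace and stop on an object; "grip_force" is the grip in N (left out, the last holds). Time passes only in rows, so rows that do not move let the fingers close. It gives the time, the measured TCP pose, the force, the opening and the grip force at its end, in the units of the state.
- telemetry.get_obs(): the state, without advancing time (a new reading comes with each control period).
- viewer.camera(name): name is "scene" or "top" or "wrist"; returns a dict with "img" (400x640x3 uint8, red, green, blue), "z_map" (400x640 float32, m along the optical axis (not along the pixel's ray), 0 where there is no reading), "fx", "fy", "cx", "cy" (pixels), "dist" ([k1, k2, p1, p2, k3] as OpenCV has them; the pictures are not rectified), "R" (3x3) and "t" (3): a world point X has camera coordinates R X + t; the wrist camera has in their place "tool_from_camera" (4x4, takes a point from camera to tool coordinates, whose origin is the TCP and whose axes are the flange's). Camera axes: x right, y down, z forward; pixel columns grow to the right and rows downward; lengths in m; the calibration is good to about 2 mm. A picture is of the moment at which its call begins: read the wrist's pose just before it.
- hand_in(): hands the job in; it is judged then, once.
Trained networks look in a picture, given as the dict that the camera call returned (one of the last four; its "shot" number tells which), for a name from the list of things; names that differ only in an ending like _2 or _b are one class to them, and where a whole thing is asked for, a point or a joint stands for the part that bears it (a point fixed in the world has none). Each returns a list of dicts, best first, with "score" (0 to 1); they miss things now and then, are a little off and sometimes report something else, mostly with a low value. They report only what shows in the picture. A call takes as long as a camera call.
- viewer.recognise(target, picture): "rect" ([left, top, right, bottom] in pixels, round what is visible of it).
The state is a dict: "time_s": time; "qpos": joint angles; "joint_vel": joint speeds; "tau": joint torques, N m; "ee_pos": TCP position; "eef_rot": TCP orientation; "force": force on the tool from outside, world axes, zero at the start; "moment": the same for the moment, N m; "grip_width": finger opening in m; "grip_force": force on a finger pad.
Only numpy, scipy, OpenCV 4.12 (cv2) and the standard library are available. Lean on these libraries where they do the work, as an engineer would, in place of code of your own. Each camera call takes 0.05 s, during which the arm holds its last target. There are 200 camera calls.

## Task

Close this storage box for the shelf: fold its four lid clips outwards and press each down gently by its outer end until it snaps fully home over the rim. Begin at whichever corner you like, do the diagonally opposite corner second, then the remaining two, so that the lid seats evenly; don't press harder than a clip needs, and leave the jar, mug and carton where they stand.

Things in the scene. Friction and masses are not known exactly. Their poses are not given: they have to be found in the camera images.
- lid_centre (a point): Nominal centre of the white lid's top, 110 mm above the table; box frame: z up, 216 (x) by 168 (y) at the rim, fixed. Sides +y and -y carry two black clips each. The rim and lid ride high or low and a little askew: real heights at a clip lie up to 15 mm above or below the nominal ones given here, no reading shows it, and it differs by clip. The gasket under the lid gives 0.07 mm/N.
- clip_near_left (a joint): Hinge angle (rad) of the clip at the box's own corner x = -63, +y side. 0 = down flat, hooked over the rim; 1.57 = upright; more leans in over the lid (stop 1.95). Starts 1.15 to 1.75, stays where left. From about 0.17 down its tooth rides on the rim's sprung bead and resists; it passes the bead near 0.08, where the force falls and it drops home, below 0.05.
- nominal_near_left (a point): Nominal point (fixed to the box, not to the flap) where to press the clip of corner x = -63, +y side: top of the flap when down, 116.5 above the table, 87 from the box's middle line, 12 short of the outer end. The hinge lies 44 further in, 2.5 lower, along the box's x. Flap 30 wide, 56 long, 5 thick with a 21 mm hook. Pressed here it snaps at about 6 to 11 N; above 20 N it cracks.
- clip_near_right (a joint): Hinge angle (rad) of the clip at the box's own corner x = -63, -y side. 0 = down flat, hooked over the rim; 1.57 = upright; more leans in over the lid (stop 1.95). Starts 1.15 to 1.75, stays where left. From about 0.17 down its tooth rides on the rim's sprung bead and resists; it passes the bead near 0.08, where the force falls and it drops home, below 0.05.
- nominal_near_right (a point): Nominal point (fixed to the box, not to the flap) where to press the clip of corner x = -63, -y side: top of the flap when down, 116.5 above the table, 87 from the box's middle line, 12 short of the outer end. The hinge lies 44 further in, 2.5 lower, along the box's x. Flap 30 wide, 56 long, 5 thick with a 21 mm hook. Pressed here it snaps at about 6 to 11 N; above 20 N it cracks.
- clip_far_left (a joint): Hinge angle (rad) of the clip at the box's own corner x = +63, +y side. 0 = down flat, hooked over the rim; 1.57 = upright; more leans in over the lid (stop 1.95). Starts 1.15 to 1.75, stays where left. From about 0.17 down its tooth rides on the rim's sprung bead and resists; it passes the bead near 0.08, where the force falls and it drops home, below 0.05.
- nominal_far_left (a point): Nominal point (fixed to the box, not to the flap) where to press the clip of corner x = +63, +y side: top of the flap when down, 116.5 above the table, 87 from the box's middle line, 12 short of the outer end. The hinge lies 44 further in, 2.5 lower, along the box's x. Flap 30 wide, 56 long, 5 thick with a 21 mm hook. Pressed here it snaps at about 6 to 11 N; above 20 N it cracks.
- clip_far_right (a joint): Hinge angle (rad) of the clip at the box's own corner x = +63, -y side. 0 = down flat, hooked over the rim; 1.57 = upright; more leans in over the lid (stop 1.95). Starts 1.15 to 1.75, stays where left. From about 0.17 down its tooth rides on the rim's sprung bead and resists; it passes the bead near 0.08, where the force falls and it drops home, below 0.05.
- nominal_far_right (a point): Nominal point (fixed to the box, not to the flap) where to press the clip of corner x = +63, -y side: top of the flap when down, 116.5 above the table, 87 from the box's middle line, 12 short of the outer end. The hinge lies 44 further in, 2.5 lower, along the box's x. Flap 30 wide, 56 long, 5 thick with a 21 mm hook. Pressed here it snaps at about 6 to 11 N; above 20 N it cracks.
- jar: Glass jar with steel cap, 60 across, 85 high, loose, beside the box; leave it alone. Origin at the centre of its underside.
- mug: White mug, 74 across, 80 high, loose, beyond the box; leave it alone. Origin at the centre of its underside.
- carton: Small cardboard carton 90 x 60 x 55, loose, beside the box; leave it alone. Origin at the centre of its underside.

How it is judged:
On the way, in this order (a step that is already met when the one before it is completed fails the run):
1. one clip, at any corner, is snapped home (hinge angle below 0.05) (value of joint any of clip_near_left, clip_near_right, clip_far_left, clip_far_right below 0.05 rad), for 0.2 s.
2. the diagonally opposite clip is home too, the other two not yet (((value of joint each of clip_near_left, clip_far_right below 0.05 rad and not (value of joint clip_near_right below 0.05 rad) and not (value of joint clip_far_left below 0.05 rad)) or (value of joint each of clip_near_right, clip_far_left below 0.05 rad and not (value of joint clip_near_left below 0.05 rad) and not (value of joint clip_far_right below 0.05 rad)))), for 0.2 s.
3. a third clip is home ((value of joint each of clip_near_right, clip_far_left, clip_far_right below 0.05 rad or value of joint each of clip_near_left, clip_far_left, clip_far_right below 0.05 rad or value of joint each of clip_near_left, clip_near_right, clip_far_right below 0.05 rad or value of joint each of clip_near_left, clip_near_right, clip_far_left below 0.05 rad)), for 0.2 s.
4. all four clips are home (value of joint each of clip_near_left, clip_near_right, clip_far_left, clip_far_right below 0.05 rad), for 0.2 s.
At the end, for the whole second after the job is handed in: All four clips are snapped home (hinge angles below 0.05 rad, tooth under the bead) and stay so, and the jar, mug and carton stand within 20 mm of where they started (all of step 4 and distance of each of jar, mug, carton from where it was at the start of the episode below 0.02 m); the robot touches nothing.
It fails at once if the robot bears on the box, its lid or a clip with more than 20 N (contact force between any of the fingers, the arm and box above 20 N).
It fails at once if the jar, mug or carton is pushed more than 20 mm or tipped (distance of any of jar, mug, carton from where it was at the start of the episode above 0.02 m or angle between any of jar, mug, carton's own z axis and vertical above 0.3 rad).
It also fails if it takes over 72 s, if anything falls off the work surface, if the arm or the gripper's body presses on something with over 40 N, if the wrist force passes 120 N, or if a joint passes its speed limit or range.

## Working session

There is one attempt and no reset: what is moved stays moved. The work goes in short steps, Python scripts to look and compute and a tool call to move; the robot and the scene stay as the last step left them, time stands still between calls to the robot, and variables do not carry over. Pictures are saved under pics/ and viewed, at most 10 in all, crops included, and the job is handed in when it is done.

Besides the shell and the picture viewer there is one more tool, called after "Call:" as name(argument=value, ...), one argument or row to a line, values as JSON. step_arm: Moves the arm, as the interface text tells. Shifts and turns lie within -1 to 1; 1 stands for 0.1 m of shift or 90 degrees of turn. Its arguments: {"type":"object","properties":{"plan":{"type":"array"},"grip_force":{"type":"number"}},"required":["plan"]}

```bash
mkdir -p pics; ls
cat > h.py <<'E'
import numpy as np, cv2
from station import telemetry, viewer, hand_in, ctrl
def world(p):
    h,w=p['z_map'].shape
    K=np.array([[p['fx'],0,p['cx']],[0,p['fy'],p['cy']],[0,0,1]])
    u,v=np.meshgrid(np.arange(w),np.arange(h))
    n=cv2.undistortPoints(np.stack([u,v],-1).reshape(-1,1,2).astype(np.float64),K,np.array(p['dist'],float)).reshape(h,w,2)
    z=p['z_map'][...,None]
    X=np.concatenate([n*z,z],-1)
    return (X-np.array(p['t']))@np.array(p['R'])  # R^T (X-t)
def save(p,n): cv2.imwrite('pics/'+n,p['img'][...,::-1])
E
python3 - <<'E'
from h import *
o=telemetry.get_obs(); print(o['ee_pos'],o['eef_rot'],o['force'],o['grip_width'],ctrl.tcp_to_tips)
for n in ['top','scene']:
    p=viewer.camera(n); save(p,n+'0.png'); W=world(p)
    np.savez(n+'0.npz',W=W,img=p['img'])
    for t in ['lid_centre','clip_near_left','jar','mug','carton']:
        for r in viewer.recognise(t,p)[:5]:
            b=np.array(r['rect']);u,v=int((b[0]+b[2])/2),int((b[1]+b[3])/2)
            print(n,t,round(r['score'],2),b.round().astype(int),W[v,u].round(3) if p['z_map'][v,u]>0 else None)
E
```

```text
pics
[0.19148572 0.51533317 0.22189228] [-3.14046116e+00 -7.59061252e-05  2.78579312e+00] [0.11438567 0.63872173 0.1733076 ] 0.09416090300950754 0.017
top lid_centre 0.93 [282 168 378 277] [0.562 0.003 0.117]
top lid_centre 0.32 [301 245 318 263] [0.495 0.045 0.178]
top clip_near_left 0.65 [301 248 317 264] [0.493 0.047 0.18 ]
top jar 0.71 [224 223 255 247] [0.536 0.206 0.084]
top mug 0.79 [312 116 348 164] [0.77  0.005 0.003]
top mug 0.69 [226 223 258 245] [0.538 0.201 0.085]
top mug 0.37 [304 246 317 262] [0.495 0.043 0.182]
top carton 0.59 [394 176 431 214] [ 0.63  -0.187  0.055]
scene lid_centre 0.81 [291 127 405 241] [0.631 0.084 0.17 ]
scene clip_near_left 0.72 [295 129 408 240] [0.626 0.087 0.17 ]
scene clip_near_left 0.52 [377 146 393 171] [0.492 0.035 0.15 ]
scene jar 0.94 [397 225 426 268] [0.561 0.225 0.065]
scene mug 0.96 [258 207 302 251] [0.781 0.04  0.078]
scene carton 0.95 [270 150 305 187] [ 0.652 -0.164  0.056]
```

Run:
```python
from h import *
a=cv2.imread('pics/top0.png')[100:300,200:450]; b=cv2.imread('pics/scene0.png')[110:290,230:455]
a=cv2.resize(a,(375*2-0,600)); cv2.imwrite('pics/topc.png',a)
cv2.imwrite('pics/scenec.png',cv2.resize(b,(750,600)))
d=np.load('top0.npz'); W=d['W']; img=d['img'].astype(int)
z=W[...,2]; reg=np.hypot(W[...,0]-.56,W[...,1])<.17
lid=reg&(z>.09)&(z<.135)
pts=W[lid][:,:2]
r=cv2.minAreaRect((pts*1000).astype(np.float32)); print('all',lid.sum(),r)
# white lid
wl=lid&(img.min(-1)>150); print('white',wl.sum(),cv2.minAreaRect((W[wl][:,:2]*1000).astype(np.float32)),np.percentile(z[wl],[5,50,95]))
A=np.c_[W[wl][:,:2]-[.56,0],np.ones(wl.sum())];print('plane',np.linalg.lstsq(A,z[wl],rcond=None)[0])
hi=(reg&(z>.135)).astype(np.uint8)
n,l,s,c=cv2.connectedComponentsWithStats(hi)
for i in range(1,n):
    if s[i,4]>15: q=W[l==i]; print(s[i],q.mean(0).round(3),q.min(0).round(3),q.max(0).round(3))
```

```text
all 7075 ((564.2538452148438, 4.110633850097656), (216.6656494140625, 186.75460815429688), 10.911341667175293)
white 5807 ((564.5252685546875, 3.4980087280273438), (207.1883544921875, 159.00404357910156), 10.914783477783203) [0.11349231 0.11829717 0.12303446]
plane [-0.03198915 -0.0159312   0.11833975]
[344 176  19  19 252] [ 0.639 -0.045  0.163] [ 0.622 -0.063  0.135] [ 0.657 -0.027  0.177]
[286 188  19  16 237] [0.615 0.076 0.168] [0.527 0.01  0.135] [0.632 0.095 1.138]
[350 238  13  16 159] [ 0.513 -0.05   0.181] [ 0.498 -0.062  0.174] [ 0.528 -0.038  0.187]
[302 247  16  16 192] [0.495 0.045 0.185] [0.479 0.01  0.136] [0.527 0.06  1.138]
```

View pics/topc.png

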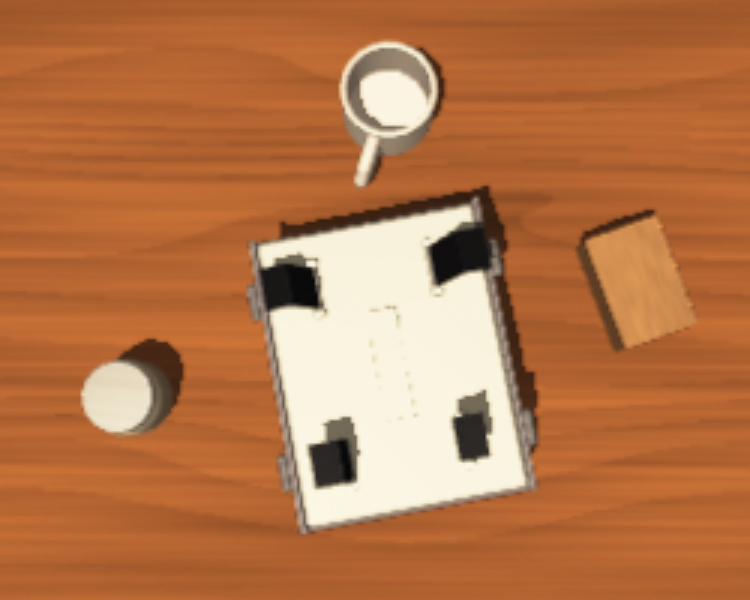

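View pics/scenec.png

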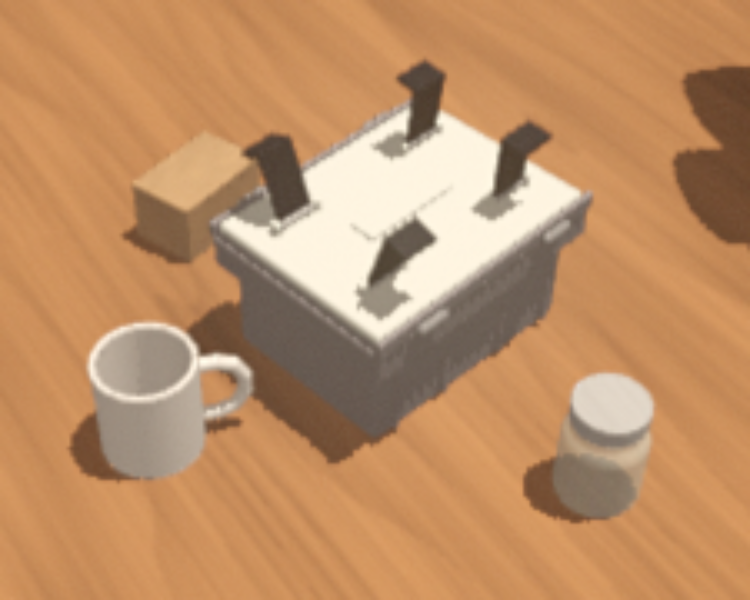

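Top view: box with yaw of about +10.9° and centre (0.564, 0.004). Clip tops are at crop pixels (333,462), (470,435), (290,285) and (460,255), all upright or leaning, with the jar, mug and carton clear of them. In the scene view the hooks point outwards, so I'll sweep each clip outwards with closed fingers.

Call:
step_arm(
  plan=[
    {"dz": -0.1,"rz": 0.0932,"claw": 1},
    {"dz": -0.1,"rz": 0.0932,"claw": 1},
    {"dz": -0.1,"rz": 0.0932,"claw": 1},
    {"rz": 0.0932,"claw": 1},
    {"rz": 0.0932,"claw": 1},
    {"rz": 0.0932,"claw": 1},
    {"rz": 0.0932,"claw": 1},
  ],
  grip_force=10,
)

```text
$.plan[0]: bad value
```

Call:
step_arm(
  plan=[
    {"dx": -0.4,"dy": 0.147,"claw": 1},
    {"dx": -0.4,"dy": 0.147,"claw": 1},
    {"dx": -0.4,"dy": 0.147,"claw": 1},
    {"dx": -0.4,"dy": 0.147,"claw": 1},
    {"dx": -0.4,"dy": 0.147,"claw": 1},
    {"dx": -0.4,"dy": 0.147,"claw": 1},
    {"dx": -0.4,"dy": 0.147,"claw": 1},
    {"dx": -0.4,"dy": 0.147,"claw": 1},
    {"dx": -0.4,"dy": 0.147,"claw": 1},
    {"dx": -0.4,"dy": 0.147,"claw": 1},
  ],
)

```text
$.plan[0]: bad value
```

Call:
step_arm(
  plan=[
    {"dx": -0.4,"dy": 0.147,"claw": 1},
    {"dx": -0.4,"dy": 0.147,"claw": 1},
    {"dx": -0.4,"dy": 0.147,"claw": 1},
    {"dx": -0.4,"dy": 0.147,"claw": 1},
    {"claw": 1},
    {"claw": 1},
  ],
)

```text
$.plan[0]: bad value
```

Call:
step_arm(
  plan=[
    {"dx": 0,"dy": 0,"dz": -0.1,"rx": 0,"ry": 0,"rz": 0.0932,"claw": 1},
    {"dx": 0,"dy": 0,"dz": -0.1,"rx": 0,"ry": 0,"rz": 0.0932,"claw": 1},
    {"dx": 0,"dy": 0,"dz": -0.1,"rx": 0,"ry": 0,"rz": 0.0932,"claw": 1},
    {"dx": 0,"dy": 0,"dz": 0,"rx": 0,"ry": 0,"rz": 0.0932,"claw": 1},
    {"dx": 0,"dy": 0,"dz": 0,"rx": 0,"ry": 0,"rz": 0.0932,"claw": 1},
    {"dx": 0,"dy": 0,"dz": 0,"rx": 0,"ry": 0,"rz": 0.0932,"claw": 1},
    {"dx": 0,"dy": 0,"dz": 0,"rx": 0,"ry": 0,"rz": 0.0932,"claw": 1},
    {"dx": 0,"dy": 0,"dz": 0,"rx": 0,"ry": 0,"rz": 0,"claw": 1},
  ],
  grip_force=10,
)

```text
time_s: 1.4
ee_pos: [0.1916, 0.5155, 0.2524]
eef_rot: [3.142, -0.0, 1.759]
force: [-0.2, -0.3, -0.3]
grip_width: 0.0333
grip_force: 0.0
```

Call:
step_arm(
  plan=[
    {"dx": -0.4,"dy": 0.147,"dz": 0,"rx": 0,"ry": 0,"rz": 0,"claw": 1},
    {"dx": -0.4,"dy": 0.147,"dz": 0,"rx": 0,"ry": 0,"rz": 0,"claw": 1},
    {"dx": -0.4,"dy": 0.147,"dz": 0,"rx": 0,"ry": 0,"rz": 0,"claw": 1},
    {"dx": -0.4,"dy": 0.147,"dz": 0,"rx": 0,"ry": 0,"rz": 0,"claw": 1},
    {"dx": -0.4,"dy": 0.147,"dz": 0,"rx": 0,"ry": 0,"rz": 0,"claw": 1},
    {"dx": -0.4,"dy": 0.147,"dz": 0,"rx": 0,"ry": 0,"rz": 0,"claw": 1},
    {"dx": -0.4,"dy": 0.147,"dz": 0,"rx": 0,"ry": 0,"rz": 0,"claw": 1},
    {"dx": -0.4,"dy": 0.147,"dz": 0,"rx": 0,"ry": 0,"rz": 0,"claw": 1},
    {"dx": -0.4,"dy": 0.147,"dz": 0,"rx": 0,"ry": 0,"rz": 0,"claw": 1},
    {"dx": -0.4,"dy": 0.147,"dz": 0,"rx": 0,"ry": 0,"rz": 0,"claw": 1},
  ],
)

```text
time_s: 2.4
ee_pos: [0.4122, 0.1489, 0.2527]
eef_rot: [3.141, -0.0, 1.766]
force: [0.1, 1.1, -0.5]
grip_width: 0.0004
grip_force: 0.0
```

Call:
step_arm(
  plan=[
    {"dx": -0.4,"dy": 0.147,"dz": 0,"rx": 0,"ry": 0,"rz": 0,"claw": 1},
    {"dx": -0.4,"dy": 0.147,"dz": 0,"rx": 0,"ry": 0,"rz": 0,"claw": 1},
    {"dx": -0.4,"dy": 0.147,"dz": 0,"rx": 0,"ry": 0,"rz": 0,"claw": 1},
    {"dx": -0.4,"dy": 0.147,"dz": 0,"rx": 0,"ry": 0,"rz": 0,"claw": 1},
    {"dx": 0,"dy": 0,"dz": 0,"rx": 0,"ry": 0,"rz": 0,"claw": 1},
    {"dx": 0,"dy": 0,"dz": 0,"rx": 0,"ry": 0,"rz": 0,"claw": 1},
  ],
)

```text
time_s: 3.0
ee_pos: [0.4995, 0.0042, 0.2522]
eef_rot: [-3.141, -0.0, 1.763]
force: [0.6, 0.7, -0.8]
grip_width: 0.0005
grip_force: 0.0
```

Call:
step_arm(
  plan=[
    {"dx": 0,"dy": 0,"dz": 0.2,"rx": 0,"ry": 0,"rz": 0,"claw": 1},
    {"dx": 0,"dy": 0,"dz": 0.2,"rx": 0,"ry": 0,"rz": 0,"claw": 1},
    {"dx": 0,"dy": 0,"dz": 0.2,"rx": 0,"ry": 0,"rz": 0,"claw": 1},
    {"dx": 0,"dy": 0,"dz": 0.2,"rx": 0,"ry": 0,"rz": 0,"claw": 1},
    {"dx": 0,"dy": 0,"dz": 0,"rx": 0,"ry": 0,"rz": 0,"claw": 1},
    {"dx": 0.1,"dy": 0,"dz": 0,"rx": 0,"ry": 0,"rz": 0,"claw": 1},
    {"dx": 0.1,"dy": 0,"dz": 0,"rx": 0,"ry": 0,"rz": 0,"claw": 1},
  ],
)

```text
time_s: 3.7
ee_pos: [0.4959, 0.0253, 0.1737]
eef_rot: [3.14, 0.0, 1.762]
force: [0.5, -1.3, -1.2]
grip_width: 0.0004
grip_force: 0.4
```

Call:
step_arm(
  plan=[
    {"dx": 0.1,"dy": 0,"dz": 0,"rx": 0,"ry": 0,"rz": 0,"claw": 1},
    {"dx": 0.1,"dy": 0,"dz": 0,"rx": 0,"ry": 0,"rz": 0,"claw": 1},
    {"dx": 0,"dy": 0,"dz": 0,"rx": 0,"ry": 0,"rz": 0,"claw": 1},
  ],
)

```text
time_s: 4.0
ee_pos: [0.4918, 0.0452, 0.1729]
eef_rot: [3.141, -0.0, 1.763]
force: [-1.1, -0.9, -0.2]
grip_width: 0.0006
grip_force: 0.0
```

Call:
step_arm(
  plan=[
    {"dx": 0.1,"dy": 0,"dz": 0,"rx": 0,"ry": 0,"rz": 0,"claw": 1},
    {"dx": 0.1,"dy": 0,"dz": 0,"rx": 0,"ry": 0,"rz": 0,"claw": 1},
    {"dx": 0.06,"dy": 0,"dz": 0.1,"rx": 0,"ry": 0,"rz": 0,"claw": 1},
    {"dx": 0.06,"dy": 0,"dz": 0.06,"rx": 0,"ry": 0,"rz": 0,"claw": 1},
    {"dx": 0,"dy": 0,"dz": 0,"rx": 0,"ry": 0,"rz": 0,"claw": 1},
  ],
)

```text
time_s: 4.5
ee_pos: [0.4853, 0.0759, 0.1551]
eef_rot: [-3.14, -0.0, 1.762]
force: [0.7, 0.1, -0.3]
grip_width: 0.0004
grip_force: 0.0
```

```bash
cat > look.py <<'E'
import sys
from h import *
p=viewer.camera('top'); W=world(p); img=p['img'].astype(int)
c=np.array([.5645,.0037]); a=.1905; R=np.array([[np.cos(a),-np.sin(a)],[np.sin(a),np.cos(a)]])
B=(W[...,:2]-c)@R*1000; z=W[...,2]*1000
for sx in (-63,63):
    for sy in (1,-1):
        m=(abs(B[...,0]-sx)<13)&(B[...,1]*sy>20)&(B[...,1]*sy<125)&(img.max(-1)<70)&(z>90)&(z<210)
        y=B[...,1][m]*sy; zz=z[m]
        print(sx,sy,m.sum(),[(b,int(((y>=b)&(y<b+8)).sum()),round(float(np.median(zz[(y>=b)&(y<b+8)])),1)) for b in range(24,124,8) if ((y>=b)&(y<b+8)).sum()>3])
if len(sys.argv)>1: cv2.imwrite('pics/'+sys.argv[1],cv2.resize(p['img'][140:300,240:430,::-1],(712,600)))
E
python3 look.py t1.png
```

```text
-63 1 2 []
-63 -1 110 [(32, 30, 180.7), (40, 48, 182.0), (48, 31, 182.6)]
63 1 235 [(40, 39, 133.6), (48, 51, 153.1), (56, 48, 171.6), (64, 48, 171.1), (72, 34, 168.0), (80, 11, 115.4), (88, 4, 112.2)]
63 -1 228 [(40, 26, 135.9), (48, 53, 151.0), (56, 49, 170.6), (64, 45, 171.1), (72, 44, 168.1), (80, 9, 112.7)]
```

View pics/t1.png

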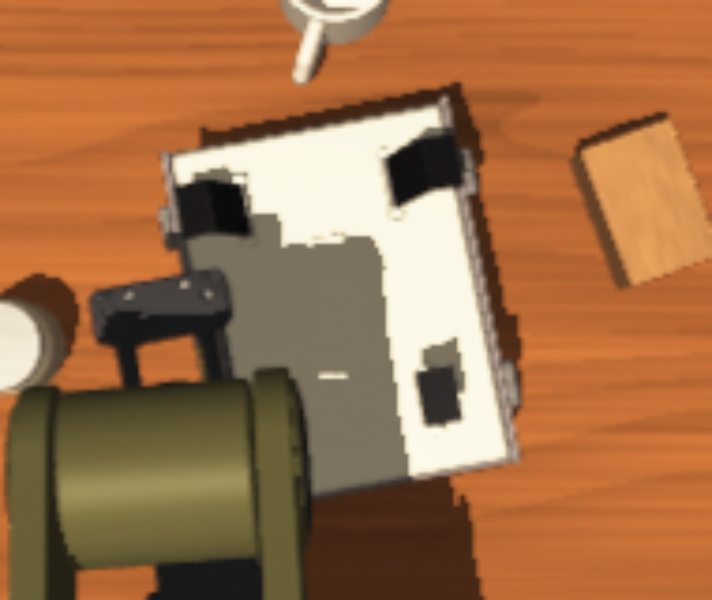

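Call:
step_arm(
  plan=[
    {"dx": 0,"dy": 0,"dz": 0.015,"rx": 0,"ry": 0,"rz": 0,"claw": 1},
    {"dx": 0,"dy": 0,"dz": 0.015,"rx": 0,"ry": 0,"rz": 0,"claw": 1},
    {"dx": 0,"dy": 0,"dz": 0,"rx": 0,"ry": 0,"rz": 0,"claw": 1},
  ],
)

```text
time_s: 4.85
ee_pos: [0.4859, 0.0751, 0.1533]
eef_rot: [-3.141, -0.0, 1.761]
force: [0.6, -0.0, 0.4]
grip_width: 0.0003
grip_force: 0.0
```

Call:
step_arm(
  plan=[
    {"dx": 0,"dy": 0,"dz": 0.01,"rx": 0,"ry": 0,"rz": 0,"claw": 1},
    {"dx": 0,"dy": 0,"dz": 0.01,"rx": 0,"ry": 0,"rz": 0,"claw": 1},
    {"dx": 0,"dy": 0,"dz": 0,"rx": 0,"ry": 0,"rz": 0,"claw": 1},
  ],
)

```text
time_s: 5.15
ee_pos: [0.4859, 0.0752, 0.1514]
eef_rot: [-3.142, -0.0, 1.761]
force: [-0.4, 0.2, 0.1]
grip_width: 0.0003
grip_force: 0.1
```

Call:
step_arm(
  plan=[
    {"dx": 0,"dy": 0,"dz": 0.01,"rx": 0,"ry": 0,"rz": 0,"claw": 1},
    {"dx": 0,"dy": 0,"dz": 0.01,"rx": 0,"ry": 0,"rz": 0,"claw": 1},
    {"dx": 0,"dy": 0,"dz": 0,"rx": 0,"ry": 0,"rz": 0,"claw": 1},
  ],
)

```text
time_s: 5.45
ee_pos: [0.486, 0.0755, 0.1497]
eef_rot: [3.141, -0.0, 1.761]
force: [-1.8, 2.0, 4.9]
grip_width: 0.0004
grip_force: 2.4
```

Call:
step_arm(
  plan=[
    {"dx": 0,"dy": 0,"dz": 0.01,"rx": 0,"ry": 0,"rz": 0,"claw": 1},
    {"dx": 0,"dy": 0,"dz": 0.01,"rx": 0,"ry": 0,"rz": 0,"claw": 1},
    {"dx": 0,"dy": 0,"dz": 0,"rx": 0,"ry": 0,"rz": 0,"claw": 1},
  ],
)

```text
time_s: 5.75
ee_pos: [0.4862, 0.0756, 0.148]
eef_rot: [3.141, -0.001, 1.761]
force: [-1.4, 3.0, 6.4]
grip_width: 0.0006
grip_force: 3.3
```

Call:
step_arm(
  plan=[
    {"dx": 0,"dy": 0,"dz": 0.01,"rx": 0,"ry": 0,"rz": 0,"claw": 1},
    {"dx": 0,"dy": 0,"dz": 0,"rx": 0,"ry": 0,"rz": 0,"claw": 1},
  ],
)

```text
time_s: 5.95
ee_pos: [0.4862, 0.0756, 0.147]
eef_rot: [3.14, -0.001, 1.761]
force: [-0.9, 3.5, 7.6]
grip_width: 0.0005
grip_force: 3.5
```

Call:
step_arm(
  plan=[
    {"dx": 0,"dy": 0,"dz": 0.01,"rx": 0,"ry": 0,"rz": 0,"claw": 1},
    {"dx": 0,"dy": 0,"dz": 0,"rx": 0,"ry": 0,"rz": 0,"claw": 1},
  ],
)

```text
time_s: 6.15
ee_pos: [0.4862, 0.0755, 0.1457]
eef_rot: [3.141, -0.0, 1.761]
force: [-0.3, 1.9, 2.4]
grip_width: 0.0005
grip_force: 1.5
```

Call:
step_arm(
  plan=[
    {"dx": 0,"dy": 0,"dz": 0.01,"rx": 0,"ry": 0,"rz": 0,"claw": 1},
    {"dx": 0,"dy": 0,"dz": 0,"rx": 0,"ry": 0,"rz": 0,"claw": 1},
  ],
)

```text
time_s: 6.35
ee_pos: [0.4859, 0.0752, 0.1442]
eef_rot: [-3.141, 0.0, 1.761]
force: [-0.6, 0.5, 1.0]
grip_width: 0.0001
grip_force: 0.3
```

Call:
step_arm(
  plan=[
    {"dx": 0,"dy": 0,"dz": 0.007,"rx": 0,"ry": 0,"rz": 0,"claw": 1},
    {"dx": 0,"dy": 0,"dz": 0,"rx": 0,"ry": 0,"rz": 0,"claw": 1},
  ],
)

```text
time_s: 6.55
ee_pos: [0.4859, 0.0751, 0.1435]
eef_rot: [-3.141, 0.0, 1.761]
force: [-0.1, 0.3, 1.5]
grip_width: 0.0002
grip_force: 0.5
```

Call:
step_arm(
  plan=[
    {"dx": 0,"dy": 0,"dz": 0.005,"rx": 0,"ry": 0,"rz": 0,"claw": 1},
    {"dx": 0,"dy": 0,"dz": 0,"rx": 0,"ry": 0,"rz": 0,"claw": 1},
  ],
)

```text
time_s: 6.75
ee_pos: [0.4859, 0.0752, 0.1431]
eef_rot: [-3.141, 0.0, 1.761]
force: [0.3, 0.0, 0.3]
grip_width: 0.0005
grip_force: 0.3
```

Call:
step_arm(
  plan=[
    {"dx": 0,"dy": 0,"dz": 0.005,"rx": 0,"ry": 0,"rz": 0,"claw": 1},
    {"dx": 0,"dy": 0,"dz": 0,"rx": 0,"ry": 0,"rz": 0,"claw": 1},
  ],
)

```text
time_s: 6.95
ee_pos: [0.4859, 0.0752, 0.1427]
eef_rot: [-3.141, 0.0, 1.761]
force: [-0.0, 1.3, 2.5]
grip_width: 0.0004
grip_force: 0.5
```

Call:
step_arm(
  plan=[
    {"dx": 0,"dy": 0,"dz": 0.005,"rx": 0,"ry": 0,"rz": 0,"claw": 1},
    {"dx": 0,"dy": 0,"dz": 0,"rx": 0,"ry": 0,"rz": 0,"claw": 1},
  ],
)

```text
time_s: 7.15
ee_pos: [0.4858, 0.0752, 0.1421]
eef_rot: [-3.141, 0.0, 1.761]
force: [-0.1, -0.8, 0.5]
grip_width: 0.0006
grip_force: 0.0
```

Call:
step_arm(
  plan=[
    {"dx": 0,"dy": 0,"dz": -0.2,"rx": 0,"ry": 0,"rz": 0,"claw": 1},
    {"dx": 0,"dy": 0,"dz": -0.3,"rx": 0,"ry": 0,"rz": 0,"claw": 1},
    {"dx": 0,"dy": 0,"dz": -0.3,"rx": 0,"ry": 0,"rz": 0,"claw": 1},
    {"dx": -0.29,"dy": 0.32,"dz": 0,"rx": 0,"ry": 0,"rz": 0,"claw": 1},
    {"dx": -0.29,"dy": 0.32,"dz": 0,"rx": 0,"ry": 0,"rz": 0,"claw": 1},
    {"dx": -0.29,"dy": 0.32,"dz": 0,"rx": 0,"ry": 0,"rz": 0,"claw": 1},
    {"dx": -0.28,"dy": 0.31,"dz": 0,"rx": 0,"ry": 0,"rz": 0,"claw": 1},
    {"dx": 0,"dy": 0,"dz": 0,"rx": 0,"ry": 0,"rz": 0,"claw": 1},
  ],
)

```text
time_s: 7.95
ee_pos: [0.6345, -0.0163, 0.2201]
eef_rot: [-3.139, -0.0, 1.759]
force: [-1.3, 0.2, -0.8]
grip_width: 0.0005
grip_force: 0.0
```

```bash
cat >> h.py <<'E'
c=np.array([.5645,.0037]); a=.1905; R=np.array([[np.cos(a),-np.sin(a)],[np.sin(a),np.cos(a)]])
def pos():
    o=telemetry.get_obs(); e=np.array(o['ee_pos']); b=(e[:2]-c)@R*1000
    print('box',b.round(1),'tip',round((e[2]-.017)*1000,1),'yaw',round(o['eef_rot'][2],3))
E
python3 -c "
from h import *
pos()"; python3 look.py
```

```text
box [ 64.9 -32.8] tip 203.1 yaw 1.759
-63 1 40 [(80, 4, 124.9), (88, 30, 125.2), (96, 6, 125.4)]
-63 -1 0 []
63 1 154 [(48, 32, 157.5), (56, 48, 172.4), (64, 44, 170.7), (72, 30, 168.5)]
63 -1 0 []
```

Call:
step_arm(
  plan=[
    {"dx": 0,"dy": -0.01,"dz": 0.25,"rx": 0,"ry": 0,"rz": 0,"claw": 1},
    {"dx": 0,"dy": -0.01,"dz": 0.25,"rx": 0,"ry": 0,"rz": 0,"claw": 1},
    {"dx": 0,"dy": 0,"dz": 0,"rx": 0,"ry": 0,"rz": 0,"claw": 1},
  ],
)

```text
time_s: 8.3
ee_pos: [0.6284, -0.0133, 0.1694]
eef_rot: [-3.136, -0.001, 1.762]
force: [-0.0, -0.5, 0.6]
grip_width: 0.0006
grip_force: 0.0
```

Call:
step_arm(
  plan=[
    {"dx": -0.1,"dy": 0,"dz": 0,"rx": 0,"ry": 0,"rz": 0,"claw": 1},
    {"dx": -0.1,"dy": 0,"dz": 0,"rx": 0,"ry": 0,"rz": 0,"claw": 1},
    {"dx": -0.1,"dy": 0,"dz": 0,"rx": 0,"ry": 0,"rz": 0,"claw": 1},
    {"dx": -0.1,"dy": 0,"dz": 0,"rx": 0,"ry": 0,"rz": 0,"claw": 1},
    {"dx": 0,"dy": 0,"dz": 0,"rx": 0,"ry": 0,"rz": 0,"claw": 1},
  ],
)

```text
time_s: 8.8
ee_pos: [0.6382, -0.055, 0.1726]
eef_rot: [3.141, 0.0, 1.759]
force: [0.3, -0.0, 0.3]
grip_width: 0.0007
grip_force: 0.0
```

```bash
python3 -c "
from h import *
pos()"; python3 look.py
```

```text
box [ 61.3 -71.6] tip 155.6 yaw 1.759
-63 1 287 [(40, 11, 126.1), (48, 42, 126.6), (56, 43, 125.5), (64, 46, 125.5), (72, 44, 126.1), (80, 47, 125.3), (88, 47, 126.3), (96, 7, 124.0)]
-63 -1 0 []
63 1 206 [(40, 34, 133.3), (48, 51, 152.9), (56, 47, 171.9), (64, 44, 170.6), (72, 30, 168.7)]
63 -1 1 []
```

Call:
step_arm(
  plan=[
    {"dx": -0.06,"dy": 0.01,"dz": 0.08,"rx": 0,"ry": 0,"rz": 0,"claw": 1},
    {"dx": -0.09,"dy": 0,"dz": 0.08,"rx": 0,"ry": 0,"rz": 0,"claw": 1},
    {"dx": 0,"dy": 0,"dz": 0,"rx": 0,"ry": 0,"rz": 0,"claw": 1},
  ],
)

```text
time_s: 9.15
ee_pos: [0.6413, -0.0688, 0.1543]
eef_rot: [-3.139, -0.001, 1.76]
force: [0.1, -0.8, 0.1]
grip_width: 0.0006
grip_force: 0.0
```

Call:
step_arm(
  plan=[
    {"dx": 0,"dy": 0,"dz": 0.015,"rx": 0,"ry": 0,"rz": 0,"claw": 1},
    {"dx": 0,"dy": 0,"dz": 0.015,"rx": 0,"ry": 0,"rz": 0,"claw": 1},
    {"dx": 0,"dy": 0,"dz": 0,"rx": 0,"ry": 0,"rz": 0,"claw": 1},
  ],
)

```text
time_s: 9.45
ee_pos: [0.6418, -0.0676, 0.1532]
eef_rot: [3.142, 0.0, 1.761]
force: [-0.3, 0.2, 0.6]
grip_width: 0.0003
grip_force: 0.0
```

Call:
step_arm(
  plan=[
    {"dx": 0,"dy": 0,"dz": 0.01,"rx": 0,"ry": 0,"rz": 0,"claw": 1},
    {"dx": 0,"dy": 0,"dz": 0.01,"rx": 0,"ry": 0,"rz": 0,"claw": 1},
    {"dx": 0,"dy": 0,"dz": 0,"rx": 0,"ry": 0,"rz": 0,"claw": 1},
  ],
)

```text
time_s: 9.75
ee_pos: [0.6418, -0.0678, 0.1512]
eef_rot: [3.142, 0.0, 1.761]
force: [0.4, -0.1, 0.2]
grip_width: 0.0005
grip_force: 0.1
```

```bash
python3 -c "
from h import *
pos()"
```

```text
box [ 62.4 -84.8] tip 134.2 yaw 1.761
```

Call:
step_arm(
  plan=[
    {"dx": -0.02,"dy": 0,"dz": 0.01,"rx": 0,"ry": 0,"rz": 0,"claw": 1},
    {"dx": 0,"dy": 0,"dz": 0.01,"rx": 0,"ry": 0,"rz": 0,"claw": 1},
    {"dx": 0,"dy": 0,"dz": 0,"rx": 0,"ry": 0,"rz": 0,"claw": 1},
  ],
)

```text
time_s: 10.05
ee_pos: [0.6422, -0.0699, 0.149]
eef_rot: [-3.141, -0.0, 1.761]
force: [0.3, 0.5, 1.2]
grip_width: 0.0007
grip_force: 0.1
```

Call:
step_arm(
  plan=[
    {"dx": 0,"dy": 0,"dz": 0.01,"rx": 0,"ry": 0,"rz": 0,"claw": 1},
    {"dx": 0,"dy": 0,"dz": 0.01,"rx": 0,"ry": 0,"rz": 0,"claw": 1},
    {"dx": 0,"dy": 0,"dz": 0,"rx": 0,"ry": 0,"rz": 0,"claw": 1},
  ],
)

```text
time_s: 10.35
ee_pos: [0.6423, -0.0699, 0.1474]
eef_rot: [3.141, 0.0, 1.761]
force: [1.2, -0.6, 2.2]
grip_width: 0.0003
grip_force: 1.0
```

Contact with the bead is starting, so I'll go in 1 mm steps.

Call:
step_arm(
  plan=[
    {"dx": 0,"dy": 0,"dz": 0.01,"rx": 0,"ry": 0,"rz": 0,"claw": 1},
    {"dx": 0,"dy": 0,"dz": 0.01,"rx": 0,"ry": 0,"rz": 0,"claw": 1},
    {"dx": 0,"dy": 0,"dz": 0,"rx": 0,"ry": 0,"rz": 0,"claw": 1},
  ],
)

```text
time_s: 10.65
ee_pos: [0.6425, -0.0701, 0.1459]
eef_rot: [3.14, 0.001, 1.761]
force: [-0.1, -2.2, 5.6]
grip_width: 0.0004
grip_force: 2.6
```

Call:
step_arm(
  plan=[
    {"dx": 0,"dy": 0,"dz": 0.01,"rx": 0,"ry": 0,"rz": 0,"claw": 1},
    {"dx": 0,"dy": 0,"dz": 0,"rx": 0,"ry": 0,"rz": 0,"claw": 1},
  ],
)

```text
time_s: 10.85
ee_pos: [0.6425, -0.0702, 0.145]
eef_rot: [3.14, 0.001, 1.761]
force: [0.3, -2.6, 5.9]
grip_width: 0.0004
grip_force: 3.0
```

Call:
step_arm(
  plan=[
    {"dx": 0,"dy": 0,"dz": 0.01,"rx": 0,"ry": 0,"rz": 0,"claw": 1},
    {"dx": 0,"dy": 0,"dz": 0,"rx": 0,"ry": 0,"rz": 0,"claw": 1},
  ],
)

```text
time_s: 11.05
ee_pos: [0.6426, -0.0703, 0.144]
eef_rot: [3.14, 0.001, 1.761]
force: [0.4, -3.3, 6.7]
grip_width: 0.0005
grip_force: 3.3
```

Call:
step_arm(
  plan=[
    {"dx": 0,"dy": 0,"dz": 0.01,"rx": 0,"ry": 0,"rz": 0,"claw": 1},
    {"dx": 0,"dy": 0,"dz": 0,"rx": 0,"ry": 0,"rz": 0,"claw": 1},
  ],
)

```text
time_s: 11.25
ee_pos: [0.6423, -0.0702, 0.1426]
eef_rot: [3.141, 0.001, 1.761]
force: [1.4, -2.0, 4.8]
grip_width: 0.0008
grip_force: 2.1
```

Call:
step_arm(
  plan=[
    {"dx": 0,"dy": 0,"dz": 0.01,"rx": 0,"ry": 0,"rz": 0,"claw": 1},
    {"dx": 0,"dy": 0,"dz": 0,"rx": 0,"ry": 0,"rz": 0,"claw": 1},
  ],
)

```text
time_s: 11.45
ee_pos: [0.6421, -0.0698, 0.141]
eef_rot: [-3.141, -0.0, 1.761]
force: [1.4, -2.0, 3.5]
grip_width: 0.0009
grip_force: 1.4
```

Call:
step_arm(
  plan=[
    {"dx": 0,"dy": 0,"dz": 0.01,"rx": 0,"ry": 0,"rz": 0,"claw": 1},
    {"dx": 0,"dy": 0,"dz": 0,"rx": 0,"ry": 0,"rz": 0,"claw": 1},
  ],
)

```text
time_s: 11.65
ee_pos: [0.642, -0.0697, 0.1398]
eef_rot: [-3.141, -0.0, 1.761]
force: [0.4, -1.1, 0.8]
grip_width: 0.0003
grip_force: 0.7
```

Call:
step_arm(
  plan=[
    {"dx": 0,"dy": 0,"dz": 0.008,"rx": 0,"ry": 0,"rz": 0,"claw": 1},
    {"dx": 0,"dy": 0,"dz": 0,"rx": 0,"ry": 0,"rz": 0,"claw": 1},
  ],
)

```text
time_s: 11.85
ee_pos: [0.6422, -0.0697, 0.1394]
eef_rot: [-3.142, -0.0, 1.761]
force: [-0.4, -1.6, 2.6]
grip_width: 0.0004
grip_force: 1.4
```

Call:
step_arm(
  plan=[
    {"dx": 0,"dy": 0,"dz": -0.2,"rx": 0,"ry": 0,"rz": 0,"claw": 1},
    {"dx": 0,"dy": 0,"dz": -0.3,"rx": 0,"ry": 0,"rz": 0,"claw": 1},
    {"dx": 0,"dy": 0,"dz": -0.35,"rx": 0,"ry": 0,"rz": 0,"claw": 1},
    {"dx": 0.36,"dy": 0,"dz": 0,"rx": 0,"ry": 0,"rz": 0,"claw": 1},
    {"dx": 0.36,"dy": -0.2,"dz": 0,"rx": 0,"ry": 0,"rz": 0,"claw": 1},
    {"dx": 0,"dy": -0.35,"dz": 0,"rx": 0,"ry": 0,"rz": 0,"claw": 1},
    {"dx": 0,"dy": -0.35,"dz": 0,"rx": 0,"ry": 0,"rz": 0,"claw": 1},
    {"dx": 0,"dy": -0.36,"dz": 0,"rx": 0,"ry": 0,"rz": 0,"claw": 1},
    {"dx": 0,"dy": 0,"dz": 0,"rx": 0,"ry": 0,"rz": 0,"claw": 1},
    {"dx": 0,"dy": 0,"dz": 0,"rx": 0,"ry": 0,"rz": 0,"claw": 1},
  ],
)

```text
time_s: 12.85
ee_pos: [0.5048, -0.0229, 0.2248]
eef_rot: [3.141, -0.0, 1.761]
force: [-0.3, 0.3, 0.5]
grip_width: 0.0001
grip_force: 0.0
```

```bash
python3 -c "
from h import *
pos()"; python3 look.py
```

```text
box [-63.7 -14.8] tip 207.8 yaw 1.761
-63 1 176 [(64, 30, 124.8), (72, 45, 125.8), (80, 47, 125.5), (88, 45, 125.3), (96, 6, 124.9)]
-63 -1 0 []
63 1 206 [(40, 33, 133.3), (48, 52, 152.9), (56, 46, 172.1), (64, 45, 170.0), (72, 30, 168.4)]
63 -1 292 [(40, 13, 122.4), (48, 44, 122.6), (56, 44, 121.9), (64, 44, 122.7), (72, 43, 122.9), (80, 42, 122.9), (88, 45, 122.8), (96, 17, 122.5)]
```

Call:
step_arm(
  plan=[
    {"dx": 0,"dy": 0,"dz": 0.2,"rx": 0,"ry": 0,"rz": 0,"claw": 1},
    {"dx": 0,"dy": 0,"dz": 0.15,"rx": 0,"ry": 0,"rz": 0,"claw": 1},
    {"dx": 0,"dy": 0,"dz": 0.15,"rx": 0,"ry": 0,"rz": 0,"claw": 1},
    {"dx": 0,"dy": 0,"dz": 0,"rx": 0,"ry": 0,"rz": 0,"claw": 1},
  ],
)

```text
time_s: 13.3
ee_pos: [0.5047, -0.0227, 0.1724]
eef_rot: [-3.138, -0.001, 1.761]
force: [1.1, 0.1, 1.1]
grip_width: 0.0007
grip_force: 0.0
```

Call:
step_arm(
  plan=[
    {"dx": -0.1,"dy": 0,"dz": 0,"rx": 0,"ry": 0,"rz": 0,"claw": 1},
    {"dx": -0.1,"dy": 0,"dz": 0,"rx": 0,"ry": 0,"rz": 0,"claw": 1},
    {"dx": -0.1,"dy": 0,"dz": 0,"rx": 0,"ry": 0,"rz": 0,"claw": 1},
    {"dx": 0,"dy": 0,"dz": 0,"rx": 0,"ry": 0,"rz": 0,"claw": 1},
  ],
)

```text
time_s: 13.7
ee_pos: [0.5109, -0.0539, 0.1748]
eef_rot: [3.141, 0.0, 1.76]
force: [1.0, 0.6, 0.2]
grip_width: 0.0005
grip_force: 0.0
```

Call:
step_arm(
  plan=[
    {"dx": -0.1,"dy": 0,"dz": 0,"rx": 0,"ry": 0,"rz": 0,"claw": 1},
    {"dx": -0.1,"dy": 0,"dz": 0,"rx": 0,"ry": 0,"rz": 0,"claw": 1},
    {"dx": -0.1,"dy": 0,"dz": 0,"rx": 0,"ry": 0,"rz": 0,"claw": 1},
    {"dx": -0.06,"dy": 0,"dz": 0.09,"rx": 0,"ry": 0,"rz": 0,"claw": 1},
    {"dx": -0.06,"dy": 0,"dz": 0.07,"rx": 0,"ry": 0,"rz": 0,"claw": 1},
    {"dx": 0,"dy": 0,"dz": 0,"rx": 0,"ry": 0,"rz": 0,"claw": 1},
    {"dx": 0,"dy": 0,"dz": 0,"rx": 0,"ry": 0,"rz": 0,"claw": 1},
  ],
)

```text
time_s: 14.4
ee_pos: [0.5183, -0.0936, 0.1581]
eef_rot: [-3.141, -0.0, 1.761]
force: [-0.0, 0.2, 0.5]
grip_width: 0.0007
grip_force: 0.0
```

```bash
python3 -c "
from h import *
pos()"
```

```text
box [-63.8 -86.8] tip 141.1 yaw 1.761
```

Tip is 13 mm above the expected home height, with the bead about 5 mm below.

Call:
step_arm(
  plan=[
    {"dx": 0,"dy": 0,"dz": 0.01,"rx": 0,"ry": 0,"rz": 0,"claw": 1},
    {"dx": 0,"dy": 0,"dz": 0.01,"rx": 0,"ry": 0,"rz": 0,"claw": 1},
    {"dx": 0,"dy": 0,"dz": 0,"rx": 0,"ry": 0,"rz": 0,"claw": 1},
  ],
)

```text
time_s: 14.7
ee_pos: [0.5184, -0.0934, 0.1564]
eef_rot: [-3.142, -0.0, 1.761]
force: [-0.6, -0.3, 1.0]
grip_width: 0.0004
grip_force: 0.0
```

Call:
step_arm(
  plan=[
    {"dx": 0,"dy": 0,"dz": 0.01,"rx": 0,"ry": 0,"rz": 0,"claw": 1},
    {"dx": 0,"dy": 0,"dz": 0.01,"rx": 0,"ry": 0,"rz": 0,"claw": 1},
    {"dx": 0,"dy": 0,"dz": 0,"rx": 0,"ry": 0,"rz": 0,"claw": 1},
  ],
)

```text
time_s: 15.0
ee_pos: [0.5184, -0.0936, 0.1544]
eef_rot: [-3.142, -0.0, 1.761]
force: [-0.0, -0.5, 0.2]
grip_width: 0.0005
grip_force: 0.1
```

Call:
step_arm(
  plan=[
    {"dx": 0,"dy": 0,"dz": 0.01,"rx": 0,"ry": 0,"rz": 0,"claw": 1},
    {"dx": 0,"dy": 0,"dz": 0.01,"rx": 0,"ry": 0,"rz": 0,"claw": 1},
    {"dx": 0,"dy": 0,"dz": 0,"rx": 0,"ry": 0,"rz": 0,"claw": 1},
  ],
)

```text
time_s: 15.3
ee_pos: [0.5185, -0.0938, 0.1526]
eef_rot: [3.141, 0.0, 1.761]
force: [0.2, -1.1, 3.0]
grip_width: 0.0006
grip_force: 1.2
```

Call:
step_arm(
  plan=[
    {"dx": 0,"dy": 0,"dz": 0.01,"rx": 0,"ry": 0,"rz": 0,"claw": 1},
    {"dx": 0,"dy": 0,"dz": 0,"rx": 0,"ry": 0,"rz": 0,"claw": 1},
  ],
)

```text
time_s: 15.5
ee_pos: [0.5187, -0.0939, 0.1519]
eef_rot: [3.141, 0.001, 1.761]
force: [-1.7, -2.6, 7.0]
grip_width: 0.0004
grip_force: 3.2
```

Call:
step_arm(
  plan=[
    {"dx": 0,"dy": 0,"dz": 0.01,"rx": 0,"ry": 0,"rz": 0,"claw": 1},
    {"dx": 0,"dy": 0,"dz": 0,"rx": 0,"ry": 0,"rz": 0,"claw": 1},
  ],
)

```text
time_s: 15.7
ee_pos: [0.5188, -0.0941, 0.1511]
eef_rot: [3.141, 0.001, 1.761]
force: [-1.1, -2.9, 7.6]
grip_width: 0.0004
grip_force: 3.5
```

Call:
step_arm(
  plan=[
    {"dx": 0,"dy": 0,"dz": 0.01,"rx": 0,"ry": 0,"rz": 0,"claw": 1},
    {"dx": 0,"dy": 0,"dz": 0,"rx": 0,"ry": 0,"rz": 0,"claw": 1},
  ],
)

```text
time_s: 15.9
ee_pos: [0.5188, -0.0941, 0.1502]
eef_rot: [3.14, 0.001, 1.761]
force: [-1.4, -3.3, 6.4]
grip_width: 0.0008
grip_force: 3.3
```

Call:
step_arm(
  plan=[
    {"dx": 0,"dy": 0,"dz": 0.01,"rx": 0,"ry": 0,"rz": 0,"claw": 1},
    {"dx": 0,"dy": 0,"dz": 0,"rx": 0,"ry": 0,"rz": 0,"claw": 1},
  ],
)

```text
time_s: 16.1
ee_pos: [0.5188, -0.0941, 0.1491]
eef_rot: [3.14, 0.001, 1.761]
force: [-0.9, -3.2, 7.4]
grip_width: 0.0004
grip_force: 3.0
```

Call:
step_arm(
  plan=[
    {"dx": 0,"dy": 0,"dz": 0.01,"rx": 0,"ry": 0,"rz": 0,"claw": 1},
    {"dx": 0,"dy": 0,"dz": 0,"rx": 0,"ry": 0,"rz": 0,"claw": 1},
  ],
)

```text
time_s: 16.3
ee_pos: [0.5188, -0.094, 0.148]
eef_rot: [3.14, 0.001, 1.761]
force: [-0.3, -2.6, 6.2]
grip_width: 0.0007
grip_force: 2.4
```

Call:
step_arm(
  plan=[
    {"dx": 0,"dy": 0,"dz": 0.01,"rx": 0,"ry": 0,"rz": 0,"claw": 1},
    {"dx": 0,"dy": 0,"dz": 0,"rx": 0,"ry": 0,"rz": 0,"claw": 1},
  ],
)

```text
time_s: 16.5
ee_pos: [0.5188, -0.0939, 0.1468]
eef_rot: [3.141, 0.001, 1.761]
force: [0.9, -3.2, 4.2]
grip_width: 0.0002
grip_force: 2.1
```

Call:
step_arm(
  plan=[
    {"dx": 0,"dy": 0,"dz": 0.01,"rx": 0,"ry": 0,"rz": 0,"claw": 1},
    {"dx": 0,"dy": 0,"dz": 0,"rx": 0,"ry": 0,"rz": 0,"claw": 1},
  ],
)

```text
time_s: 16.7
ee_pos: [0.5182, -0.0935, 0.1451]
eef_rot: [-3.141, -0.001, 1.761]
force: [-0.4, -0.1, -0.1]
grip_width: 0.0003
grip_force: 0.1
```

Call:
step_arm(
  plan=[
    {"dx": 0,"dy": 0,"dz": 0.01,"rx": 0,"ry": 0,"rz": 0,"claw": 1},
    {"dx": 0,"dy": 0,"dz": 0,"rx": 0,"ry": 0,"rz": 0,"claw": 1},
  ],
)

```text
time_s: 16.9
ee_pos: [0.5182, -0.0935, 0.144]
eef_rot: [-3.141, -0.001, 1.761]
force: [0.5, -0.2, -0.1]
grip_width: 0.0006
grip_force: 0.0
```

Call:
step_arm(
  plan=[
    {"dx": 0,"dy": 0,"dz": 0.005,"rx": 0,"ry": 0,"rz": 0,"claw": 1},
    {"dx": 0,"dy": 0,"dz": 0,"rx": 0,"ry": 0,"rz": 0,"claw": 1},
  ],
)

```text
time_s: 17.1
ee_pos: [0.5183, -0.0936, 0.1437]
eef_rot: [-3.141, -0.0, 1.761]
force: [0.2, -1.8, -1.1]
grip_width: 0.0005
grip_force: 0.0
```

Call:
step_arm(
  plan=[
    {"dx": 0,"dy": 0,"dz": -0.2,"rx": 0,"ry": 0,"rz": 0,"claw": 1},
    {"dx": 0,"dy": 0,"dz": -0.3,"rx": 0,"ry": 0,"rz": 0,"claw": 1},
    {"dx": 0,"dy": 0,"dz": -0.3,"rx": 0,"ry": 0,"rz": 0,"claw": 1},
    {"dx": 0.29,"dy": 0.32,"dz": 0,"rx": 0,"ry": 0,"rz": 0,"claw": 1},
    {"dx": 0.29,"dy": 0.32,"dz": 0,"rx": 0,"ry": 0,"rz": 0,"claw": 1},
    {"dx": 0.29,"dy": 0.32,"dz": 0,"rx": 0,"ry": 0,"rz": 0,"claw": 1},
    {"dx": 0.29,"dy": 0.31,"dz": 0,"rx": 0,"ry": 0,"rz": 0,"claw": 1},
    {"dx": 0,"dy": 0,"dz": 0,"rx": 0,"ry": 0,"rz": 0,"claw": 1},
    {"dx": 0,"dy": 0,"dz": 0,"rx": 0,"ry": 0,"rz": 0,"claw": 1},
  ],
)

```text
time_s: 18.0
ee_pos: [0.6212, 0.0448, 0.2232]
eef_rot: [-3.14, -0.0, 1.762]
force: [0.1, -0.7, 1.2]
grip_width: -0.0
grip_force: 0.0
```

```bash
python3 -c "
from h import *
pos()"; python3 look.py
```

```text
box [63.4 29.6] tip 206.2 yaw 1.762
-63 1 0 []
-63 -1 311 [(40, 16, 126.9), (48, 46, 126.9), (56, 46, 126.8), (64, 46, 126.7), (72, 44, 127.2), (80, 46, 127.3), (88, 45, 127.2), (96, 16, 127.1)]
63 1 0 []
63 -1 294 [(40, 15, 121.1), (48, 45, 122.3), (56, 44, 123.1), (64, 44, 122.9), (72, 46, 123.0), (80, 42, 122.8), (88, 45, 122.3), (96, 13, 122.7)]
```

Call:
step_arm(
  plan=[
    {"dx": 0,"dy": 0,"dz": 0.27,"rx": 0,"ry": 0,"rz": 0,"claw": 1},
    {"dx": 0,"dy": 0,"dz": 0.27,"rx": 0,"ry": 0,"rz": 0,"claw": 1},
    {"dx": 0,"dy": 0,"dz": 0,"rx": 0,"ry": 0,"rz": 0,"claw": 1},
    {"dx": 0.09,"dy": 0,"dz": 0,"rx": 0,"ry": 0,"rz": 0,"claw": 1},
    {"dx": 0.09,"dy": 0,"dz": 0,"rx": 0,"ry": 0,"rz": 0,"claw": 1},
    {"dx": 0,"dy": 0,"dz": 0,"rx": 0,"ry": 0,"rz": 0,"claw": 1},
  ],
)

```text
time_s: 18.65
ee_pos: [0.618, 0.0632, 0.1715]
eef_rot: [3.139, 0.0, 1.762]
force: [0.3, -0.2, 0.6]
grip_width: 0.0005
grip_force: 0.0
```

Call:
step_arm(
  plan=[
    {"dx": 0.09,"dy": 0,"dz": 0,"rx": 0,"ry": 0,"rz": 0,"claw": 1},
    {"dx": 0.09,"dy": 0,"dz": 0,"rx": 0,"ry": 0,"rz": 0,"claw": 1},
    {"dx": 0.09,"dy": 0,"dz": 0,"rx": 0,"ry": 0,"rz": 0,"claw": 1},
    {"dx": 0.06,"dy": 0,"dz": 0.09,"rx": 0,"ry": 0,"rz": 0,"claw": 1},
    {"dx": 0.06,"dy": 0,"dz": 0.07,"rx": 0,"ry": 0,"rz": 0,"claw": 1},
    {"dx": 0,"dy": 0,"dz": 0,"rx": 0,"ry": 0,"rz": 0,"claw": 1},
    {"dx": 0,"dy": 0,"dz": 0,"rx": 0,"ry": 0,"rz": 0,"claw": 1},
  ],
)

```text
time_s: 19.35
ee_pos: [0.6103, 0.1003, 0.1535]
eef_rot: [-3.141, -0.0, 1.761]
force: [0.3, -0.7, 0.1]
grip_width: 0.0002
grip_force: 0.0
```

```bash
python3 -c "
from h import *
pos()"
```

```text
box [63.3 86.1] tip 136.5 yaw 1.761
```

Bead is expected at a tip height of about 130.

Call:
step_arm(
  plan=[
    {"dx": 0,"dy": 0,"dz": 0.015,"rx": 0,"ry": 0,"rz": 0,"claw": 1},
    {"dx": 0,"dy": 0,"dz": 0.015,"rx": 0,"ry": 0,"rz": 0,"claw": 1},
    {"dx": 0,"dy": 0,"dz": 0,"rx": 0,"ry": 0,"rz": 0,"claw": 1},
  ],
)

```text
time_s: 19.65
ee_pos: [0.6105, 0.1, 0.1508]
eef_rot: [-3.141, 0.0, 1.761]
force: [0.7, 0.7, -0.4]
grip_width: 0.0003
grip_force: 0.0
```

Call:
step_arm(
  plan=[
    {"dx": 0,"dy": 0,"dz": 0.01,"rx": 0,"ry": 0,"rz": 0,"claw": 1},
    {"dx": 0,"dy": 0,"dz": 0.01,"rx": 0,"ry": 0,"rz": 0,"claw": 1},
    {"dx": 0,"dy": 0,"dz": 0,"rx": 0,"ry": 0,"rz": 0,"claw": 1},
  ],
)

```text
time_s: 19.95
ee_pos: [0.6104, 0.1002, 0.1488]
eef_rot: [-3.141, -0.0, 1.761]
force: [-0.1, 0.6, 0.5]
grip_width: 0.0006
grip_force: 0.1
```

Call:
step_arm(
  plan=[
    {"dx": 0,"dy": 0,"dz": 0.01,"rx": 0,"ry": 0,"rz": 0,"claw": 1},
    {"dx": 0,"dy": 0,"dz": 0.01,"rx": 0,"ry": 0,"rz": 0,"claw": 1},
    {"dx": 0,"dy": 0,"dz": 0,"rx": 0,"ry": 0,"rz": 0,"claw": 1},
  ],
)

```text
time_s: 20.25
ee_pos: [0.6106, 0.1004, 0.1471]
eef_rot: [3.141, -0.0, 1.761]
force: [-1.0, 0.4, 2.7]
grip_width: 0.0
grip_force: 1.3
```

Call:
step_arm(
  plan=[
    {"dx": 0,"dy": 0,"dz": 0.01,"rx": 0,"ry": 0,"rz": 0,"claw": 1},
    {"dx": 0,"dy": 0,"dz": 0,"rx": 0,"ry": 0,"rz": 0,"claw": 1},
  ],
)

```text
time_s: 20.45
ee_pos: [0.6107, 0.1005, 0.1464]
eef_rot: [3.141, -0.0, 1.761]
force: [-1.1, 3.1, 4.6]
grip_width: 0.0002
grip_force: 2.4
```

Call:
step_arm(
  plan=[
    {"dx": 0,"dy": 0,"dz": 0.01,"rx": 0,"ry": 0,"rz": 0,"claw": 1},
    {"dx": 0,"dy": 0,"dz": 0,"rx": 0,"ry": 0,"rz": 0,"claw": 1},
  ],
)

```text
time_s: 20.65
ee_pos: [0.6108, 0.1006, 0.1458]
eef_rot: [3.14, -0.0, 1.761]
force: [-1.2, 0.7, 7.8]
grip_width: 0.0005
grip_force: 3.9
```

Call:
step_arm(
  plan=[
    {"dx": 0,"dy": 0,"dz": 0.01,"rx": 0,"ry": 0,"rz": 0,"claw": 1},
    {"dx": 0,"dy": 0,"dz": 0,"rx": 0,"ry": 0,"rz": 0,"claw": 1},
  ],
)

```text
time_s: 20.85
ee_pos: [0.611, 0.1007, 0.1453]
eef_rot: [3.139, -0.0, 1.761]
force: [-1.9, 2.1, 11.7]
grip_width: 0.0003
grip_force: 5.4
```

Call:
step_arm(
  plan=[
    {"dx": 0,"dy": 0,"dz": 0.01,"rx": 0,"ry": 0,"rz": 0,"claw": 1},
    {"dx": 0,"dy": 0,"dz": 0,"rx": 0,"ry": 0,"rz": 0,"claw": 1},
  ],
)

```text
time_s: 21.05
ee_pos: [0.6109, 0.1008, 0.1442]
eef_rot: [3.139, -0.001, 1.761]
force: [-1.9, 3.9, 9.9]
grip_width: 0.0004
grip_force: 4.7
```

Call:
step_arm(
  plan=[
    {"dx": 0,"dy": 0,"dz": 0.01,"rx": 0,"ry": 0,"rz": 0,"claw": 1},
    {"dx": 0,"dy": 0,"dz": 0,"rx": 0,"ry": 0,"rz": 0,"claw": 1},
  ],
)

```text
time_s: 21.25
ee_pos: [0.6108, 0.1009, 0.1429]
eef_rot: [3.14, -0.001, 1.761]
force: [-0.5, 4.8, 8.7]
grip_width: 0.0004
grip_force: 4.0
```

Call:
step_arm(
  plan=[
    {"dx": 0,"dy": 0,"dz": 0.01,"rx": 0,"ry": 0,"rz": 0,"claw": 1},
    {"dx": 0,"dy": 0,"dz": 0,"rx": 0,"ry": 0,"rz": 0,"claw": 1},
  ],
)

```text
time_s: 21.45
ee_pos: [0.6107, 0.1009, 0.1416]
eef_rot: [3.14, -0.001, 1.761]
force: [-0.9, 4.1, 6.5]
grip_width: 0.0008
grip_force: 3.1
```

Call:
step_arm(
  plan=[
    {"dx": 0,"dy": 0,"dz": 0.01,"rx": 0,"ry": 0,"rz": 0,"claw": 1},
    {"dx": 0,"dy": 0,"dz": 0,"rx": 0,"ry": 0,"rz": 0,"claw": 1},
  ],
)

```text
time_s: 21.65
ee_pos: [0.6104, 0.1003, 0.1398]
eef_rot: [-3.141, 0.0, 1.761]
force: [0.6, 0.4, 0.5]
grip_width: 0.0007
grip_force: 0.3
```

Call:
step_arm(
  plan=[
    {"dx": 0,"dy": 0,"dz": 0.008,"rx": 0,"ry": 0,"rz": 0,"claw": 1},
    {"dx": 0,"dy": 0,"dz": 0,"rx": 0,"ry": 0,"rz": 0,"claw": 1},
  ],
)

```text
time_s: 21.85
ee_pos: [0.6103, 0.1001, 0.1388]
eef_rot: [-3.141, 0.0, 1.761]
force: [-0.6, 0.6, 1.0]
grip_width: 0.0006
grip_force: 0.4
```

Snapped. I'll press 0.7 mm more, then lift away and check.

Call:
step_arm(
  plan=[
    {"dx": 0,"dy": 0,"dz": 0.007,"rx": 0,"ry": 0,"rz": 0,"claw": 1},
    {"dx": 0,"dy": 0,"dz": 0,"rx": 0,"ry": 0,"rz": 0,"claw": 1},
    {"dx": 0,"dy": 0,"dz": -0.3,"rx": 0,"ry": 0,"rz": 0,"claw": 1},
    {"dx": 0,"dy": 0,"dz": -0.4,"rx": 0,"ry": 0,"rz": 0,"claw": 1},
    {"dx": 0,"dy": 0,"dz": -0.4,"rx": 0,"ry": 0,"rz": 0,"claw": 1},
    {"dx": 0.4,"dy": -0.3,"dz": 0,"rx": 0,"ry": 0,"rz": 0,"claw": 1},
    {"dx": 0.4,"dy": -0.3,"dz": 0,"rx": 0,"ry": 0,"rz": 0,"claw": 1},
    {"dx": 0.4,"dy": -0.3,"dz": 0,"rx": 0,"ry": 0,"rz": 0,"claw": 1},
    {"dx": 0.4,"dy": -0.3,"dz": 0,"rx": 0,"ry": 0,"rz": 0,"claw": 1},
    {"dx": 0.4,"dy": -0.3,"dz": 0,"rx": 0,"ry": 0,"rz": 0,"claw": 1},
  ],
)

```text
time_s: 22.85
ee_pos: [0.4237, 0.2691, 0.2484]
eef_rot: [3.141, 0.0, 1.761]
force: [0.9, 0.3, -0.5]
grip_width: 0.0003
grip_force: 0.0
```

Call:
step_arm(
  plan=[
    {"dx": 0.3,"dy": -0.3,"dz": 0,"rx": 0,"ry": 0,"rz": 0,"claw": 1},
    {"dx": 0.3,"dy": -0.3,"dz": 0,"rx": 0,"ry": 0,"rz": 0,"claw": 1},
    {"dx": 0,"dy": 0,"dz": 0,"rx": 0,"ry": 0,"rz": 0,"claw": 1},
    {"dx": 0,"dy": 0,"dz": 0,"rx": 0,"ry": 0,"rz": 0,"claw": 1},
  ],
)

```text
time_s: 23.25
ee_pos: [0.3549, 0.3161, 0.2486]
eef_rot: [3.141, 0.0, 1.763]
force: [-0.5, -1.1, 0.1]
grip_width: 0.0001
grip_force: 0.0
```

```bash
python3 look.py t2.png
```

```text
-63 1 284 [(40, 12, 125.1), (48, 41, 126.1), (56, 45, 125.6), (64, 44, 125.5), (72, 44, 125.1), (80, 45, 125.6), (88, 47, 125.2), (96, 6, 124.5)]
-63 -1 285 [(48, 42, 126.7), (56, 47, 126.5), (64, 46, 127.2), (72, 39, 126.7), (80, 47, 126.0), (88, 47, 126.9), (96, 14, 126.9)]
63 1 278 [(40, 10, 120.8), (48, 43, 121.5), (56, 43, 121.6), (64, 43, 120.7), (72, 44, 121.1), (80, 44, 121.4), (88, 43, 121.6), (96, 8, 122.5)]
63 -1 278 [(48, 42, 122.6), (56, 44, 122.1), (64, 44, 122.3), (72, 43, 122.9), (80, 42, 122.5), (88, 46, 122.4), (96, 14, 122.0)]
```

View pics/t2.png

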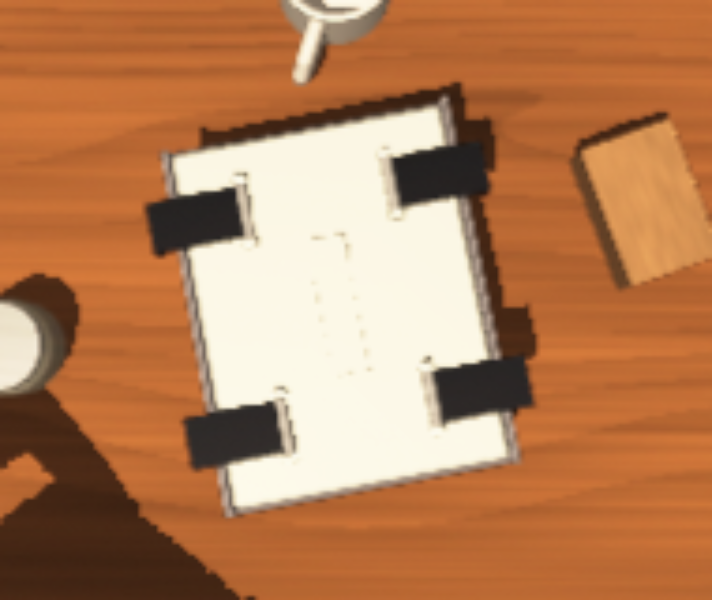

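All four clips lie flat over the rim, at (197,220), (437,174), (238,435) and (483,389). The jar, mug and carton have not moved.

```bash
python3 -c "
from h import *
print(hand_in())"
```

```text
the job is handed in; nothing more can be done
None
```

I snapped all four clips home in the order near-left, far-right, near-right, far-left, with readings peaking around 12 N; the last top view shows them flat and the jar, mug and carton unmoved, and the job is handed in (no verdict came back).

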